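# Clip the stored snap hooks onto the eye board

### The job

Get every snap hook out of the flat case, sliding its clear lids past each other to reach them, and clip each one by its sprung gate onto the front leg of an eye on the plywood board, one hook to an eye. Leave the hooks lying flat on the board with the bar inside the loop and the gate shut, and both lids fully shut; do not disturb the tape measure, pliers or tape roll.

Things in the scene. Friction and masses are not known exactly. Their poses are not given: they have to be found in the camera images.
- case: flat wooden hook case fixed on the table, 212 mm deep (x) by 362 mm long (y), with two clear lids sliding along y on two levels. Origin: middle of its underside, on the table; x points to its back (away from the robot), y to its left end. A partition at y = 0 splits it into a left (+y) and a right compartment, each 172 mm (y) by 200 mm (x); inner floor 5 mm, walls 34 mm (back 55 mm) above the table
- lid_left (a joint): travel of the upper, left lid in m: 0 = shut over the left compartment; grows to 0.172 as it slides toward the right end of the case (-y of the case), over the right lid, so that the left compartment is open. Its top is 49.5 mm, the top of its pull 69.5 mm above the table. It stays where it is left; it slides with 1 to 2 N
- lid_right (a joint): travel of the lower, right lid in m: 0 = shut over the right compartment; grows to 0.172 as it slides toward the left end (+y of the case), under the left lid, so that the right compartment is open. Its top is 41.5 mm, the top of its pull 61.5 mm above the table. It stays where it is left; it slides with 1 to 2 N
- lid_left_pull (a point): centre of the upright metal pull on the left lid: a bar 12 mm thick (case x), 44 mm long (case y), 20 mm high, centred 59.5 mm above the table; axes as the case's. With the lid shut it is at case x = -0.092, y = +0.125
- lid_right_pull (a point): the same pull on the right lid, centred 51.5 mm above the table, on the part of that lid that sticks out in front of the case (case x = -0.121, y = -0.125 when shut); the two lids and pulls pass each other freely
- eye_board: plywood board, 196 x 262 x 12 mm, fixed on the table, with three rigid steel eyes 90 mm apart along y. Each eye is an upside-down U of 9 mm round bar, 52 mm high above the board, with a front leg (toward the robot) and a rear leg 70 mm behind it. Origin: on the table under the middle eye's front leg; x from front leg to rear leg, y left. It reaches from x = -0.111 to +0.085
- eye_1 (a point): left eye on the board: point on the axis of its 9 mm front leg, 20 mm above the board's top (32 mm above the table); axes as the board's (x toward the rear leg, away from the robot; z up)
- eye_2 (a point): middle eye on the board: point on the axis of its 9 mm front leg, 20 mm above the board's top (32 mm above the table); axes as the board's (x toward the rear leg, away from the robot; z up)
- eye_3 (a point): right eye on the board: point on the axis of its 9 mm front leg, 20 mm above the board's top (32 mm above the table); axes as the board's (x toward the rear leg, away from the robot; z up)
- hook_a_grip (a point): snap hook that, if present, starts in the left compartment (two or three of the four are there; None if absent); lies flat, 20 mm thick, 147 mm long, 160 g. The point is the middle of its black handle, half-way up (10 mm above what it lies on); x runs along the handle toward the gate end, y to its left, z up. Handle 16 mm wide, from x = -0.038 to +0.034
- hook_a: the same hook; origin on its underside, 40 mm ahead of the handle point. From the handle point: square loop 68 mm wide, inner faces x = 0.048 and y = +-0.021, arms to x = 0.108. The front mouth is shut by an 8 mm thick gate along y at x = 0.102, hinged at y = +0.021, swinging inward only; a lip on the other arm (y -0.034 to -0.016, to x = 0.114) stops it swinging out
- hook_a_gate (a joint): angle of this hook's gate in rad: 0 = shut, up to 1.25 = swung inward; a light spring (1 to 2 N at the gate) shuts it. A bar pushed in through the mouth at about y = -0.007 from the handle point slips past the gate's free end at about x = 0.062, and the gate springs shut behind it
- hook_b_grip (a point): snap hook that, if present, starts in the left compartment (two or three of the four are there; None if absent); lies flat, 20 mm thick, 147 mm long, 160 g. The point is the middle of its black handle, half-way up (10 mm above what it lies on); x runs along the handle toward the gate end, y to its left, z up. Handle 16 mm wide, from x = -0.038 to +0.034
- hook_b: the same hook; origin on its underside, 40 mm ahead of the handle point. From the handle point: square loop 68 mm wide, inner faces x = 0.048 and y = +-0.021, arms to x = 0.108. The front mouth is shut by an 8 mm thick gate along y at x = 0.102, hinged at y = +0.021, swinging inward only; a lip on the other arm (y -0.034 to -0.016, to x = 0.114) stops it swinging out
- hook_b_gate (a joint): angle of this hook's gate in rad: 0 = shut, up to 1.25 = swung inward; a light spring (1 to 2 N at the gate) shuts it. A bar pushed in through the mouth at about y = -0.007 from the handle point slips past the gate's free end at about x = 0.062, and the gate springs shut behind it
- hook_c_grip (a point): snap hook that, if present, starts in the right compartment (two or three of the four are there; None if absent); lies flat, 20 mm thick, 147 mm long, 160 g. The point is the middle of its black handle, half-way up (10 mm above what it lies on); x runs along the handle toward the gate end, y to its left, z up. Handle 16 mm wide, from x = -0.038 to +0.034
- hook_c: the same hook; origin on its underside, 40 mm ahead of the handle point. From the handle point: square loop 68 mm wide, inner faces x = 0.048 and y = +-0.021, arms to x = 0.108. The front mouth is shut by an 8 mm thick gate along y at x = 0.102, hinged at y = +0.021, swinging inward only; a lip on the other arm (y -0.034 to -0.016, to x = 0.114) stops it swinging out
- hook_c_gate (a joint): angle of this hook's gate in rad: 0 = shut, up to 1.25 = swung inward; a light spring (1 to 2 N at the gate) shuts it. A bar pushed in through the mouth at about y = -0.007 from the handle point slips past the gate's free end at about x = 0.062, and the gate springs shut behind it
- hook_d_grip (a point): snap hook that, if present, starts in the right compartment (two or three of the four are there; None if absent); lies flat, 20 mm thick, 147 mm long, 160 g. The point is the middle of its black handle, half-way up (10 mm above what it lies on); x runs along the handle toward the gate end, y to its left, z up. Handle 16 mm wide, from x = -0.038 to +0.034
- hook_d: the same hook; origin on its underside, 40 mm ahead of the handle point. From the handle point: square loop 68 mm wide, inner faces x = 0.048 and y = +-0.021, arms to x = 0.108. The front mouth is shut by an 8 mm thick gate along y at x = 0.102, hinged at y = +0.021, swinging inward only; a lip on the other arm (y -0.034 to -0.016, to x = 0.114) stops it swinging out
- hook_d_gate (a joint): angle of this hook's gate in rad: 0 = shut, up to 1.25 = swung inward; a light spring (1 to 2 N at the gate) shuts it. A bar pushed in through the mouth at about y = -0.007 from the handle point slips past the gate's free end at about x = 0.062, and the gate springs shut behind it
- tape_measure: yellow and black pocket tape measure, 66 x 84 x 44 mm, a bystander; origin at the middle of its underside
- pliers_1: combination pliers with red handles, 162 mm long, lying flat, a bystander; origin at the middle of its underside
- tape_roll: roll of masking tape, 96 mm across, 24 mm high, lying flat, a bystander; origin at the middle of its underside

How it is judged:
By the outcome, as a careful person would: the job done as asked, in the order asked, and still so for the second after the job is handed in, with the robot touching nothing.
Of hook_a, hook_b only 1 to 2 are there at a start; the rules pass over those that are not, and their reading is None.
Of hook_c, hook_d only 1 to 1 are there at a start; the rules pass over those that are not, and their reading is None.
At some moment in a run one of hook_a, hook_b, hook_c, hook_d may be knocked a few centimetres aside while the robot is not near it.
Once in a run the grip may slacken for a moment while it holds something.
It also fails if it takes over 210 s, if anything falls off the work surface, if the arm or the gripper's body presses on something with over 40 N, if the wrist force passes 120 N, or if a joint passes its speed limit or range.

### The arm

A 6-joint arm with a two-finger parallel gripper is mounted at the origin on a cart in front of the work surface, level with it; the furniture and walls round the work are solid. World frame = base frame: x ahead of the robot, y to its left, z up, the work surface at z = 0. Lengths are in mm, angles in degrees, forces in N, time in s.
With the tool pointing down it reaches from about 375 to 900 mm from the base axis. Payload 3.1 kg.
Tool frame: the origin (TCP) lies at the centre of the arm's flange, where the gripper is bolted on; the fingertips stand 182 mm ahead of it and the grasp point (between the pads) lies 164 mm ahead of it (arm.hold_point_z is the z of the grasp point in the tool frame, in mm); z points along the fingers, y is the line along which they close (so a half turn about z gives the same grasp; the last joint's range is limited). The gripper opens to 87 mm and grips with 3 to 60 N. Pads are 19 mm wide; open, the fingers measure 117 mm over their backs; the gripper's body (75 mm by 190 mm) begins 51 mm behind the grasp point.
Start: joints at [-86.717, 30.224, 82.088, -0, 67.689, -10.227], TCP at [146.038, -607.677, 404.748] pointing down, gripper open.
Joint ranges: [-176.69, 176.69], [-43.24, 126.21], [12.49, 139.97], [-82, 262], [0, 151.66], [-163.58, 163.58]. Speed limits (degrees/s): [159.86, 159.86, 180, 180, 180, 180].

### API

Orientations are given as [roll, pitch, yaw] about the fixed x, y, z axes, in that order (R = Rz(yaw) Ry(pitch) Rx(roll)).
In Python, from bench import arm gives the robot as it stands. The module is installed in compiled form; this text tells all that it offers.
- The arm moves only by the shell command python3 -m crank 'ROWS'. ROWS is text: rows parted by semicolons, each of 5 numbers parted by spaces: the gripper's target within -1 to 1 (shut at 1, half-way at 0, fully open at -1), then the shift along the tool's x, y, z normalised to -1 to 1, where 1 is 100 mm, then the turn about the tool's z normalised to -1 to 1, where 1 is 180 degrees. A call has 1 to 10 rows; each row is the pose to reach, as a shift and turn from the pose commanded when the call began, along the tool's axes at that moment, turning the shorter way round; what a row does not reach only later rows make up. A row lasts 1/12 s, in which the tool goes at most 41.7 mm and 7.16 degrees, less where a joint would pass 70% of its speed; a pose out of reach is approached as far as the arm can. A call with a number of a shift or a turn outside -1 to 1 is refused whole. A call with a gripper value outside its range is refused whole. The fingers move at their own pace and stop on an object; the grip force is fixed at half the most. Time passes only in rows, so rows that repeat a pose let the fingers close. It gives the time, the measured TCP pose, the force, the opening and the grip force at its end, in the units of the state.
- arm.get_state(): the state, without advancing time (a new reading comes with each control period).
- arm.grab_frame(name): name is "side" or "top"; returns the picture (420x560x3 uint8, blue, green, red); there is no depth.
- arm.get_calibration(name): a dict with "mtx" (3x3 intrinsics, pixels), "world_from_camera" (4x4, takes a point from camera to world coordinates). Camera axes: x right, y down, z forward; pixel columns grow to the right and rows downward; lengths in mm; the calibration is good to about 2 mm. A picture is of the moment at which its call begins. get_calibration takes no time and is no camera call.
- arm.sign_off(): hands the job in; it is judged then, once.
The state is a dict: "t": time; "q": joint angles; "joint_velocities": joint speeds; "tau": joint torques, N m; "tool_pos": TCP position; "ee_rot": TCP orientation; "contact_force": force on the tool from outside, world axes, zero at the start; "torque": the same for the moment, N m; "grip_width": finger opening in mm; "grip_force": force on a finger pad.
Only numpy, scipy, OpenCV 4.12 (cv2) and the standard library are available. Lean on these libraries where they do the work, as an engineer would, in place of code of your own. Each camera call takes 0.05 s, during which the arm holds its last target. There are 200 camera calls.

## Working session

There is one attempt and no reset: what is moved stays moved. The work goes in short steps, Python scripts to look and compute and a shell command to move; the robot and the scene stay as the last step left them, time stands still between calls to the robot, and variables do not carry over. Pictures are saved under pics/ and viewed, at most 14 in all, crops included, and the job is handed in when it is done.

```bash
mkdir -p pics; cat > h.py <<'E'
import numpy as np, cv2
from bench import arm
from scipy.spatial.transform import Rotation as R
def cal(n):
    c=arm.get_calibration(n); return np.array(c["mtx"]),np.array(c["world_from_camera"])
def ray(n,uv,z):
    K,T=cal(n); d=T[:3,:3]@np.linalg.solve(K,[uv[0],uv[1],1]); o=T[:3,3]
    return o+d*(z-o[2])/d[2]
def proj(n,p):
    K,T=cal(n); q=K@(T[:3,:3].T@(np.array(p,float)-T[:3,3])); return q[:2]/q[2]
def snap(n,f=None,crop=None,s=1):
    im=arm.grab_frame(n)
    if f:
        o=im if crop is None else im[crop[1]:crop[3],crop[0]:crop[2]]
        cv2.imwrite("pics/"+f,cv2.resize(o,None,fx=s,fy=s,interpolation=cv2.INTER_CUBIC))
    return im
E
python3 - <<'E'
from h import *
a=snap("top","t0.png",s=1.4);b=snap("side","s0.png",s=1.4)
cv2.imwrite("pics/t0raw.png",a);cv2.imwrite("pics/s0raw.png",b)
for n in("top","side"):
    K,T=cal(n);print(n,K.round(1).tolist(),T.round(3).tolist())
print(arm.get_state())
E
```

```text
top [[448.7, 0.0, 278.6], [0.0, 448.7, 205.1], [0.0, 0.0, 1.0]] [[0.01, -0.99, 0.14, 410.88], [-1.0, -0.007, 0.021, 8.314], [-0.02, -0.14, -0.99, 1215.456], [0.0, 0.0, 0.0, 1.0]]
side [[441.3, 0.0, 277.8], [0.0, 441.3, 207.3], [0.0, 0.0, 1.0]] [[-0.865, -0.201, 0.459, -79.194], [-0.501, 0.3, -0.812, 1174.442], [0.025, -0.932, -0.361, 597.268], [0.0, 0.0, 0.0, 1.0]]
{'t': 0.1, 'q': array([-8.67170728e+01,  3.02746836e+01,  8.21474295e+01,  1.96544151e-03,
        6.76895371e+01, -1.02285355e+01]), 'joint_velocities': array([-0.07849835, -0.09706921, -0.03884884,  0.0344908 ,  0.00137057,
       -0.02421297]), 'tau': array([-8.30366901e-06, -4.40985167e+01, -1.77151448e+01,  6.34699222e-02,
        5.34007384e-02, -4.71017529e-05]), 'tool_pos': array([ 146.0271488 , -607.39822008,  403.8669122 ]), 'ee_rot': array([-1.79890447e+02, -2.16142510e-02,  1.35106941e+01]), 'contact_force': array([ 0.00586661,  0.23617702, -0.15649548]), 'torque': array([ 0.02786794, -0.05421708,  0.02631202]), 'grip_force': 0.0, 'grip_width': 86.85470175356751}
```

View pics/t0.png

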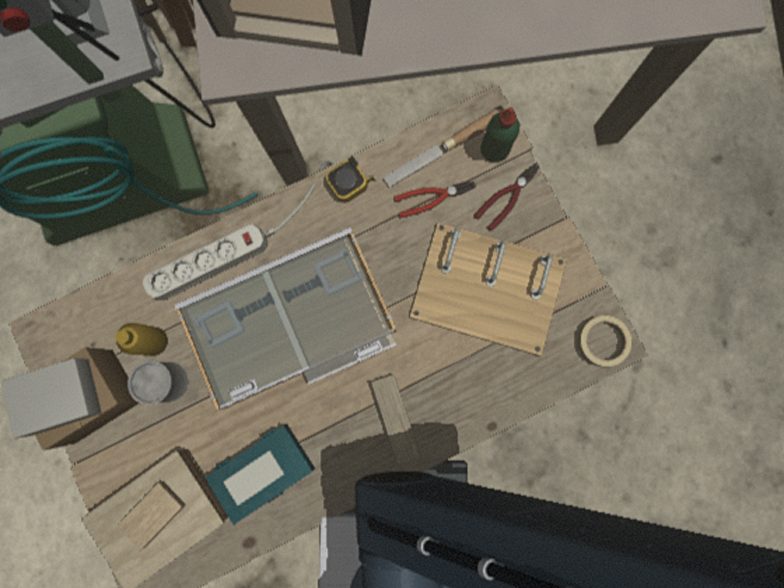

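View pics/s0.png

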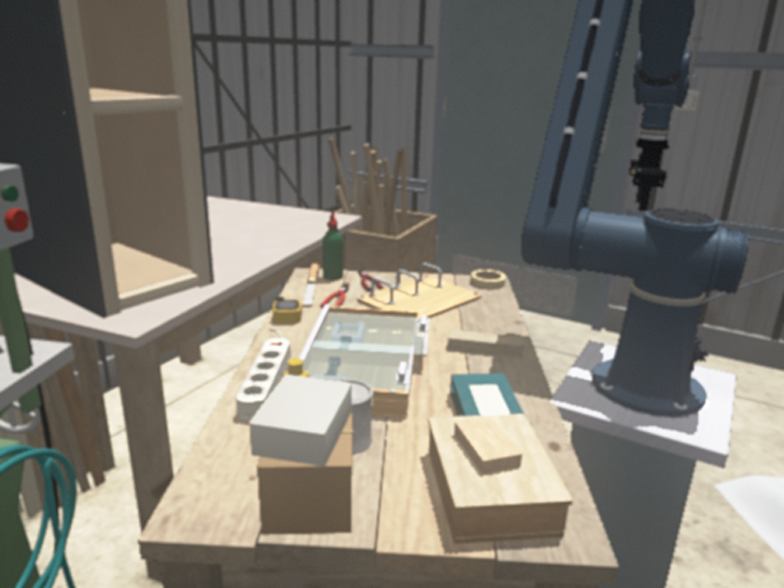

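The top view shows the case with one hook visible per compartment (loops at about (220,322) and (338,272)), the board with three eyes at about (450,250), (495,262) and (541,277), and the lids shut. I'll zoom in to get precise pixels.

```bash
python3 - <<'E'
import cv2
a=cv2.imread("pics/t0raw.png")
cv2.imwrite("pics/c1.png",cv2.resize(a[155:300,120:290],None,fx=4.0,fy=4.0,interpolation=cv2.INTER_CUBIC))
cv2.imwrite("pics/c2.png",cv2.resize(a[110:260,285:470],None,fx=4,fy=4,interpolation=cv2.INTER_CUBIC))
E
```

```text
(no output)
```

View pics/c1.png

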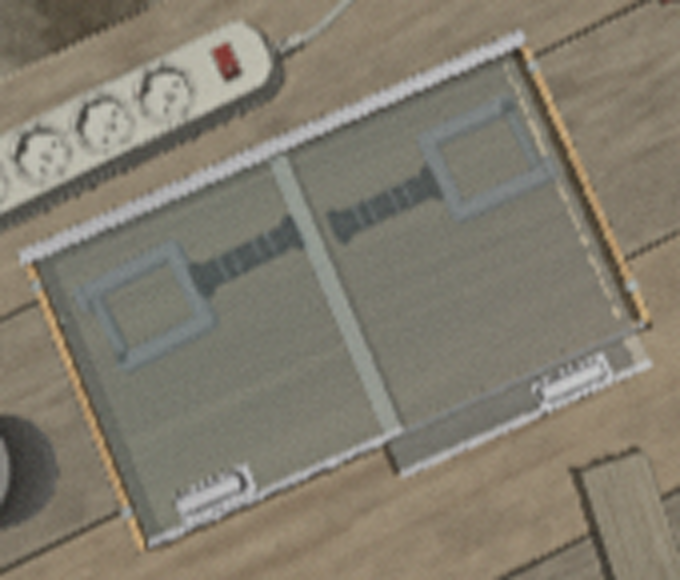

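View pics/c2.png

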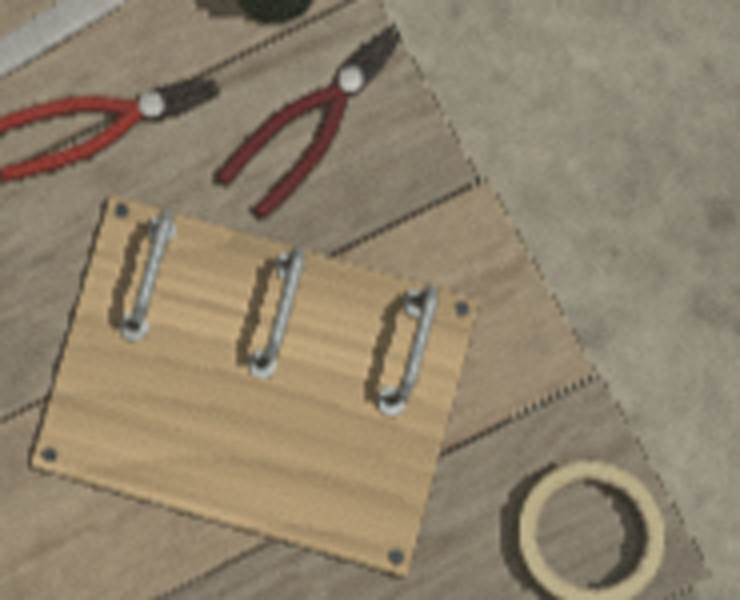

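The hook on the left has its loop at (145,305) in the crop and its handle running to (298,232). The right one's loop is at (488,160) and its handle runs from (338,225) to (432,185). The front-leg bases in the board crop are at (132,328), (262,364) and (392,402).

```bash
python3 - <<'E'
from h import *
c1=lambda u,v,z:ray("top",((u+.5)/4-.5+120,(v+.5)/4-.5+155),z)[:2]
c2=lambda u,v,z:ray("top",((u+.5)/4-.5+285,(v+.5)/4-.5+110),z)[:2]
bl,br=c1(22,255,55),c1(524,38,55)
print("back",bl.round(),br.round(),np.linalg.norm(bl-br)); y=(bl-br);print("case yaw of y",np.degrees(np.arctan2(y[1],y[0])).round(1))
fl=c1(145,547,34);fr=c1(648,325,34);print("front",fl.round(),fr.round(),np.linalg.norm(fl-fr)); print("depth",np.linalg.norm(bl-fl))
print("pullL",c1(215,490,69.5).round(),c1(215,490,59.5).round(),"pullR",c1(577,378,61.5).round())
cen=(bl+br+fl+fr)/4;print("centre",cen.round())
for nm,pts in(("L",[(205,280),(298,232),(83,300),(122,362),(172,248),(212,322)]),("R",[(338,225),(432,185),(505,106),(548,178),(425,140),(462,212)])):
    P=np.array([c1(*p,20) for p in pts]);print(nm,P.round().tolist())
legs=np.array([c2(*p,14) for p in((132,328),(262,364),(392,402))]);print(legs.round(1).tolist(),np.linalg.norm(np.diff(legs,axis=0),axis=1))
d=legs[0]-legs[2];print("board yaw",np.degrees(np.arctan2(d[1],d[0]))-90)
bc=[c2(*p,12) for p in((108,200),(475,312),(408,576),(32,464))];print("board corners",np.round(bc).tolist())
for nm,p in(("roll",(592,533)),("pl1",(150,105)),("pl2",(350,80))):print(nm,c2(*p,15).round())
E
```

```text
back [537. 434.] [684. 108.] 358.1023380177322
case yaw of y 114.3
front [349. 350.] [496.  24.] 357.77782031883305
depth 206.0395692683823
pullL [386. 297.] [386. 300.] pullR [460.  69.]
centre [516. 229.]
L [[525.0, 322.0], [558.0, 261.0], [510.0, 404.0], [469.0, 376.0], [546.0, 346.0], [496.0, 316.0]]
R [[562.0, 234.0], [590.0, 171.0], [645.0, 123.0], [596.0, 93.0], [621.0, 177.0], [572.0, 151.0]]
[[618.3, -71.9], [594.2, -159.5], [569.0, -246.3]] [90.81695064 90.38649595]
board yaw -15.76837019118146
board corners [[708.0, -56.0], [631.0, -304.0], [453.0, -255.0], [525.0, -5.0]]
roll [ 482. -376.]
pl1 [774. -85.]
pl2 [ 792. -222.]
```

```bash
cat >> h.py <<'E'
O=np.array([514,228.]);CY=24.3
def case(x,y,z=0):
    c,s=np.cos(np.radians(CY)),np.sin(np.radians(CY)); return np.array([O[0]+c*x-s*y,O[1]+s*x+c*y,z])
def go(x,y,ztcp,psi):
    s=arm.get_state();p=s["tool_pos"];r=R.from_euler("xyz",s["ee_rot"],degrees=True)
    d=np.array([x,y,ztcp])-p; t=r.inv().apply(d)
    ax=r.as_matrix()[:,0];ps=np.degrees(np.arctan2(ax[1],ax[0]))
    dt=(ps-psi+180)%360-180
    print("t",round(s["t"],2),"at",p.round(1),"psi",round(ps,1),"w",round(s["grip_width"],1),"-> norm shift",(t/100).round(3),"turn",round(dt/180,3))
E
python3 -m crank '-1 .8 -.69 0 0;-1 .8 -.69 0 0;-1 .8 -.69 0 0'
python3 -m crank '-1 .8 -.69 .3 0;-1 .8 -.69 .3 0;-1 .8 -.69 .3 0'
python3 -m crank '-1 .8 -.69 .3 0;-1 .8 -.69 .3 0;-1 .8 -.69 .3 0'
python3 -m crank '-1 .58 -.72 .3 0;-1 .58 -.72 .3 0;-1 .58 -.72 .3 0'
python3 -m crank '-1 .58 -.72 0 0;-1 .58 -.72 0 0;-1 .58 -.72 0 0'
python3 -m crank '-1 .58 -.72 0 -.06;-1 .58 -.72 0 -.06;-1 .58 -.72 0 -.06;-1 .58 -.72 0 -.06'
python3 - <<'E'
from h import *
print(proj("top",case(-121,-125,51.5)),proj("top",case(-92,125,59.5)),"seen",577/4+120,378/4+155,215/4+120,490/4+155)
for n,z in(("R",61.5),("L",69.5)):pass
p=case(-121,-125);go(p[0],p[1],227,CY)
E
```

```text
t: 0.35
tool_pos: [209.0, -518.5, 403.7]
ee_rot: [-179.7, -0.1, 13.5]
contact_force: [-0.5, 0.4, 0.5]
grip_width: 87.4
grip_force: 0.0
t: 0.6
tool_pos: [270.4, -432.5, 373.6]
ee_rot: [-179.7, -0.0, 13.6]
contact_force: [-0.3, 0.1, 0.1]
grip_width: 86.9
grip_force: 0.0
t: 0.85
tool_pos: [331.8, -346.9, 343.6]
ee_rot: [-179.8, 0.0, 13.6]
contact_force: [0.2, -1.5, -0.4]
grip_width: 87.1
grip_force: 0.0
t: 1.1
tool_pos: [370.6, -261.8, 313.0]
ee_rot: [-179.6, 0.1, 13.7]
contact_force: [-0.8, 0.8, -0.4]
grip_width: 87.0
grip_force: 0.0
t: 1.35
tool_pos: [410.6, -178.6, 314.2]
ee_rot: [-179.8, 0.1, 13.7]
contact_force: [-1.1, 1.3, -0.2]
grip_width: 87.0
grip_force: 0.0
t: 1.68
tool_pos: [450.3, -97.5, 314.7]
ee_rot: [-180.0, 0.0, 24.6]
contact_force: [-0.1, -0.0, 0.3]
grip_width: 87.1
grip_force: 0.0
[265.92876561 251.01817764] [171.55130877 280.06358112] seen 264.25 249.5 173.75 277.5
t 1.68 at [450.3 -97.5 314.7] psi 24.6 w 87.1 -> norm shift [ 0.717 -1.451  0.877] turn 0.002
```

```bash
sed -i 's/O=np.array(.*);/O=np.array([517,229.5]);/' h.py
python3 -m crank '-1 .37 -.72 0 0;-1 .37 -.72 0 0;-1 .37 -.72 0 0'
python3 -m crank '-1 .37 -.72 .3 0;-1 .37 -.72 .3 0;-1 .37 -.72 .3 0;-1 .37 -.72 .3 0'
python3 - <<'E'
from h import *
a=snap("top","t1.png",(180,160,320,300),4);p=case(-121,-125);go(p[0],p[1],227,CY)
E
```

```text
t: 1.93
tool_pos: [452.4, -15.5, 314.5]
ee_rot: [-179.8, 0.1, 24.5]
contact_force: [0.3, 0.3, -0.1]
grip_width: 86.9
grip_force: 0.0
t: 2.27
tool_pos: [457.5, 62.3, 283.9]
ee_rot: [-180.0, 0.1, 24.5]
contact_force: [0.3, 0.3, 0.3]
grip_width: 86.9
grip_force: 0.0
t 2.32 at [458.   61.3 284.4] psi 24.4 w 86.8 -> norm shift [ 0.021 -0.04   0.574] turn 0.0
```

View pics/t1.png

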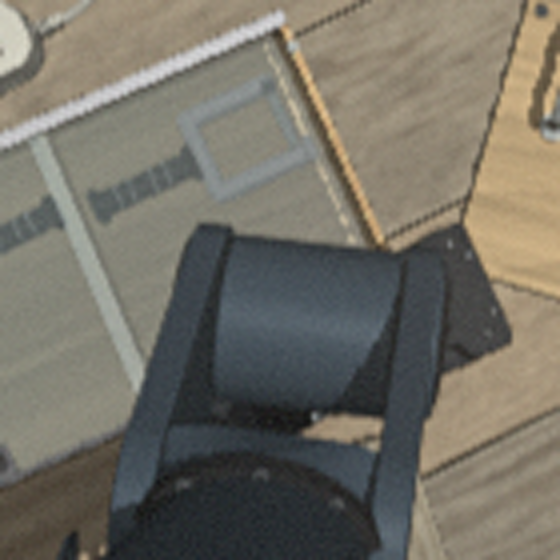

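The arm hides the pull in this view, as expected. I'll descend and grip it lengthways.

```bash

python3 -m crank '-1 .02 -.04 .3 0;-1 .02 -.04 .45 0;-1 .02 -.04 .57 0;-1 .02 -.04 .57 0'
python3 -m crank '.2 0 0 0 0;.2 0 0 0 0;.2 0 0 0 0;.2 0 0 0 0;.2 0 0 0 0;.2 0 0 0 0'
```

```text
t: 2.65
tool_pos: [458.2, 64.2, 226.4]
ee_rot: [-179.9, 0.1, 24.1]
contact_force: [0.2, -0.2, -0.5]
grip_width: 87.0
grip_force: 0.0
t: 3.15
tool_pos: [458.2, 66.5, 228.3]
ee_rot: [180.0, -0.1, 24.3]
contact_force: [-0.9, 3.6, 0.7]
grip_width: 54.5
grip_force: 0.7
```

```bash

python3 -m crank '.4 0 0 0 0;.4 0 0 0 0;.4 0 0 0 0;.4 0 0 0 0;.4 0 0 0 0;.4 0 0 0 0;.4 0 0 0 0;.4 0 0 0 0'
```

```text
t: 3.82
tool_pos: [458.1, 66.5, 227.9]
ee_rot: [180.0, -0.0, 24.3]
contact_force: [-0.7, 1.6, 5.3]
grip_width: 43.5
grip_force: 30.0
```

```bash

python3 -m crank '.4 0 -.25 0 0;.4 0 -.5 0 0;.4 0 -.75 0 0;.4 0 -.85 0 0;.4 0 -.85 0 0'
python3 -m crank '.4 0 -.25 0 0;.4 0 -.5 0 0;.4 0 -.75 0 0;.4 0 -.85 0 0;.4 0 -.85 0 0'
python3 -m crank '-.6 0 0 0 0;-.6 0 0 0 0;-.6 0 0 0 0'
python3 -m crank '-.6 0 0 -.5 0;-.6 0 0 -1 0;-.6 0 0 -1 0;-.6 0 0 -1 0'
```

```text
t: 4.23
tool_pos: [422.0, 145.3, 227.9]
ee_rot: [-180.0, 0.1, 24.4]
contact_force: [-2.0, 0.0, 8.3]
grip_width: 43.5
grip_force: 30.0
t: 4.65
tool_pos: [387.1, 221.4, 227.8]
ee_rot: [179.9, 0.2, 24.6]
contact_force: [-2.9, -2.5, 8.3]
grip_width: 43.5
grip_force: 30.0
t: 4.9
tool_pos: [388.8, 221.1, 227.5]
ee_rot: [180.0, -0.0, 24.3]
contact_force: [0.2, -0.5, 0.5]
grip_width: 56.4
grip_force: 0.0
t: 5.23
tool_pos: [389.8, 221.6, 330.8]
ee_rot: [179.9, -0.5, 24.3]
contact_force: [0.1, 0.0, 1.0]
grip_width: 69.0
grip_force: 0.0
```

```bash
python3 - <<'E'
from h import *
a=snap("top","t2.png",(160,150,310,270),5)
cv2.imwrite("pics/t2raw.png",a)
go(0,0,0,0)
E
```

```text
t 5.28 at [389.1 221.3 329.2] psi 24.3 w 69.3 -> norm shift [-4.474  0.414  3.27 ] turn 0.135
```

View pics/t2.png

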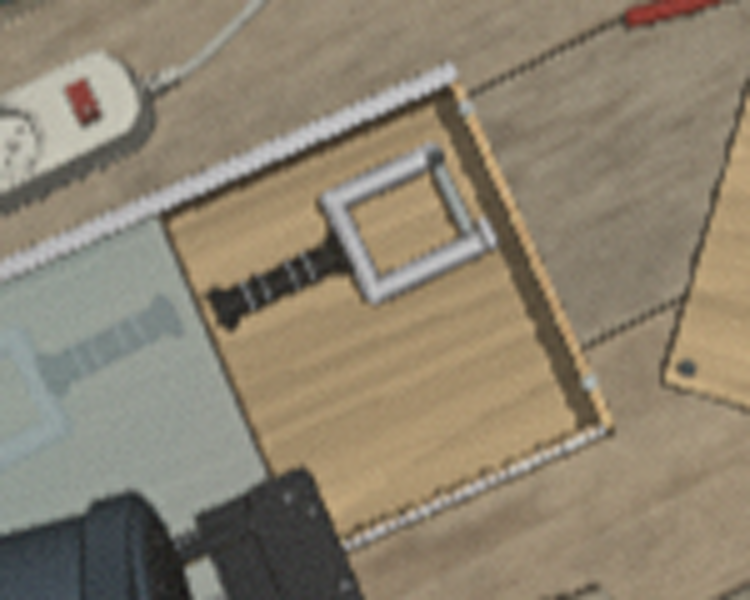

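The right compartment is open and its hook is in plain view: handle from (225,310) to (345,255), back corners of the loop at (322,198) and (375,302), lip at (490,235).

```bash
cat >> h.py <<'E'
def fit(T,H,zt=25,zh=22):
    """fit hook pose from picked points: T full-frame pixels of named points (loop on top plane), H handle mask pixels"""
    A=[];B=[]
    model=dict(tail=(-38,0),b1=(34,34),b2=(34,-34),lip=(114,-25),arm=(108,27.5))
    m=np.array([model[k] for k in T],float);w=np.array([ray("top",T[k],zt)[:2] for k in T])
    mc,wc=m.mean(0),w.mean(0);X=(m-mc)@np.array([1,1j]);Y=(w-wc)@np.array([1,1j])
    a=np.angle((Y*X.conj()).sum());rot=np.exp(1j*a);g=wc@np.array([1,1j])-rot*(mc@np.array([1,1j]))
    res=np.abs(Y-rot*X)
    print("grip",round(g.real,1),round(g.imag,1),"yaw",round(np.degrees(a),1),"res",res.round(1))
    return g.real,g.imag,np.degrees(a)
E
python3 - <<'E'
from h import *
f=lambda u,v:((u+.5)/5-.5+160,(v+.5)/5-.5+150)
x,y,a=fit(dict(tail=f(225,310),b1=f(322,198),b2=f(375,302),lip=f(490,235),arm=f(436,155)),0)
im=cv2.imread("pics/t2raw.png");m=np.zeros(im.shape[:2],bool);m[200:218,200:232]=1
m&=(im.max(2)<70);v,u=np.nonzero(m);P=np.array([ray("top",q,22)[:2] for q in zip(u,v)]);c=P.mean(0)
e=np.linalg.svd(P-c)[2][0];print("mask",len(u),c.round(1),np.degrees(np.arctan2(*-e[::-1])).round(1))
d=np.array([np.cos(np.radians(a)),np.sin(np.radians(a))]);print("lateral diff",np.cross(d,c-[x,y]),"along",d@(c-[x,y]))
go(x,y,300,a+180)
E
```

```text
grip 575.7 199.7 yaw -63.5 res [2.3 3.2 5.4 4.3 5.7]
mask 130 [574.8 204.7] 114.3
lateral diff 1.3683248705886317 along -4.833828677958551
t 5.28 at [389.1 221.3 329.2] psi 24.3 w 69.3 -> norm shift [1.61  0.964 0.301] turn -0.512<stdin>:7: DeprecationWarning: Arrays of 2-dimensional vectors are deprecated. Use arrays of 3-dimensional vectors instead. (deprecated in NumPy 2.0)
```

```bash

python3 -m crank '-.2 .8 .48 0 -.35;-.2 .8 .48 0 -.35;-.2 .8 .48 0 -.35;-.2 .8 .48 0 -.35;-.2 .8 .48 0 -.35;-.2 .8 .48 0 -.35;-.2 .8 .48 0 -.35;-.2 .8 .48 0 -.35;-.2 .8 .48 0 -.35'
python3 - <<'E'
from h import *
go(575,202,220,115)
E
```

```text
t: 6.03
tool_pos: [480.5, 210.1, 325.8]
ee_rot: [-179.8, 0.1, 87.6]
contact_force: [-0.5, -0.7, -0.1]
grip_width: 52.0
grip_force: 0.0
t 6.03 at [480.5 210.1 325.8] psi 87.6 w 52.0 -> norm shift [-0.041  0.952  1.054] turn -0.152
```

```bash

python3 -m crank '-.2 -.04 .95 0 -.152;-.2 -.04 .95 0 -.152;-.2 -.04 .95 0.3 -.152;-.2 -.04 .95 .7 -.152;-.2 -.04 .95 .7 -.152;-.2 -.04 .95 .7 -.152'
python3 - <<'E'
from h import *
go(575,202,191.5,115)
a=snap("top","t3.png",(160,130,310,250),4)
b=snap("side","s3.png",(200,200,330,300),5)
E
```

```text
t: 6.53
tool_pos: [573.6, 201.5, 253.4]
ee_rot: [-179.4, -0.2, 114.5]
contact_force: [-0.0, -0.1, 0.8]
grip_width: 52.6
grip_force: 0.0
t 6.53 at [573.6 201.5 253.4] psi 114.5 w 52.6 -> norm shift [-0.003  0.022  0.619] turn -0.003
```

View pics/s3.png

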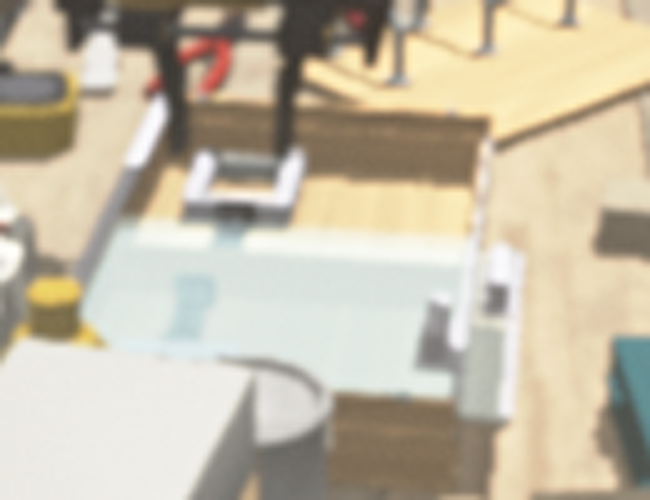

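The side view shows the two fingers over the open right compartment, on either side of the handle at about (240,215). I'll descend and grip.

```bash

python3 -m crank '-.2 0 .02 .3 0;-.2 0 .02 .5 0;-.2 0 .02 .615 0;-.2 0 .02 .615 0'
python3 -m crank '1 0 0 0 0;1 0 0 0 0;1 0 0 0 0;1 0 0 0 0;1 0 0 0 0;1 0 0 0 0;1 0 0 0 0;1 0 0 0 0'
```

```text
t: 6.97
tool_pos: [576.6, 203.1, 196.3]
ee_rot: [-179.9, -0.0, 114.6]
contact_force: [0.2, -0.6, 0.6]
grip_width: 52.2
grip_force: 0.0
t: 7.63
tool_pos: [577.3, 203.0, 196.6]
ee_rot: [180.0, 0.0, 114.7]
contact_force: [-0.5, -0.5, 2.9]
grip_width: 15.6
grip_force: 30.0
```

```bash

python3 -m crank '.4 0 0 0 0;.4 0 0 0 0;.4 0 0 .045 0;.4 0 0 .045 0;1 0 0 .045 0;1 0 0 .045 0;1 0 0 .045 0;1 0 0 .045 0;1 0 0 .045 0;1 0 0 .045 0'
python3 -m crank '1 0 0 -.2 0;1 0 0 -.5 0;1 0 0 -.85 0;1 0 0 -.85 0'
python3 - <<'E'
from h import *
go(569-115*np.cos(np.radians(-15.8)),-246.3-115*np.sin(np.radians(-15.8)),270,164.2)
E
```

```text
t: 8.47
tool_pos: [577.3, 203.0, 191.7]
ee_rot: [-180.0, -0.0, 114.7]
contact_force: [0.9, 0.4, -1.4]
grip_width: 15.7
grip_force: 30.0
t: 8.8
tool_pos: [579.5, 203.5, 282.8]
ee_rot: [179.3, 0.2, 114.7]
contact_force: [1.0, -0.3, -1.1]
grip_width: 15.9
grip_force: 30.0
t 8.8 at [579.5 203.5 282.8] psi 114.7 w 15.9 -> norm shift [-3.297 -2.85   0.106] turn -0.275
```

```bash

python3 -m crank '1 -.25 -.22 0 0;1 -.55 -.47 0 0;1 -.82 -.71 0 0;1 -.82 -.71 0 0'
python3 -m crank '1 -.3 -.25 0 0;1 -.6 -.5 0 0;1 -.82 -.71 0 0;1 -.82 -.71 0 0'
python3 -m crank '1 -.3 -.25 0 0;1 -.6 -.5 0 0;1 -.82 -.71 0 0;1 -.82 -.71 0 0'
python3 -m crank '1 -.3 -.25 0 -.04;1 -.6 -.5 0 -.08;1 -.82 -.71 0 -.12;1 -.82 -.71 0 -.16;1 -.82 -.71 0 -.2;1 -.82 -.71 0 -.24;1 -.82 -.71 0 -.275;1 -.82 -.71 0 -.275'
python3 - <<'E'
from h import *
go(458.4,-215,270,164.2)
a=snap("top");cv2.imwrite("pics/t4raw.png",a)
cv2.imwrite("pics/t4.png",cv2.resize(a[110:300,270:470],None,fx=3.8,fy=3.1))
b=snap("side","s4.png",(200,140,400,260),4)
E
```

```text
t: 9.13
tool_pos: [544.8, 94.4, 276.1]
ee_rot: [-179.7, -0.0, 114.4]
contact_force: [0.2, 0.1, -1.5]
grip_width: 15.5
grip_force: 30.0
t: 9.47
tool_pos: [515.4, -9.1, 276.3]
ee_rot: [-179.9, -0.0, 114.4]
contact_force: [-0.7, 0.5, -1.7]
grip_width: 15.9
grip_force: 30.0
t: 9.8
tool_pos: [486.1, -113.3, 276.6]
ee_rot: [-180.0, 0.1, 114.4]
contact_force: [-0.2, 0.5, -1.6]
grip_width: 15.7
grip_force: 30.0
t: 10.47
tool_pos: [456.5, -212.9, 276.5]
ee_rot: [180.0, -0.0, 164.4]
contact_force: [-0.1, 0.5, -1.0]
grip_width: 15.8
grip_force: 30.0
t 10.47 at [ 456.5 -212.9  276.5] psi 164.4 w 15.8 -> norm shift [-0.024 -0.016  0.065] turn 0.001
```

View pics/t4.png

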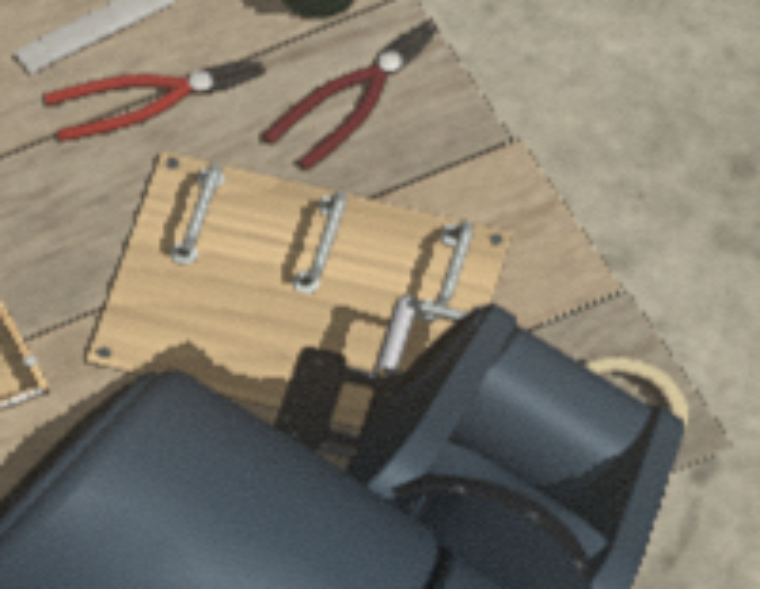

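The top view shows the hook's left arm tip at about (405,298) with the gate running right from it, and the front leg of eye 3 at about (440,305) behind it. The rest is hidden by the wrist.

```bash
python3 - <<'E'
from h import *
a=np.radians(-15.6);Rm=np.array([[np.cos(a),-np.sin(a)],[np.sin(a),np.cos(a)]])
for p in((108,34),(108,21),(40,34),(106,-10)):
    w=Rm@p+[456.5,-212.9]; q=proj("top",[*w,110]);print(p,q.round(1),"in crop",((q-[270,110])*[3.8,3.1]).round())
for i,xy in enumerate(((618.3,-71.9),(594.2,-159.5),(569,-246.3))):
    print(i+1,[proj("side",[*xy,z]).round(1).tolist() for z in (12,64)])
    r=np.array(xy)+Rm@[70,0]; print("rear",[proj("side",[*r,z]).round(1).tolist() for z in (12,64)], "top",[proj("top",[*r,z]).round(1).tolist() for z in (12,64)])
E
```

```text
(108, 34) [375.7 204.8] in crop [402. 294.]
(108, 21) [380.8 206.2] in crop [421. 298.]
(40, 34) [368.8 231.1] in crop [375. 375.]
(106, -10) [392.8 210.4] in crop [467. 311.]
1 [[279.6, 216.1], [280.0, 202.2]]
rear [[265.9, 210.6], [266.2, 197.0]] top [[324.4, 167.5], [326.0, 163.1]]
2 [[297.3, 209.9], [297.9, 196.4]]
rear [[283.7, 204.7], [284.1, 191.5]] top [[356.7, 176.3], [359.7, 172.3]]
3 [[314.0, 204.2], [314.7, 191.2]]
rear [[300.4, 199.4], [300.9, 186.6]] top [[388.9, 185.6], [393.4, 182.0]]
```

View pics/s4.png

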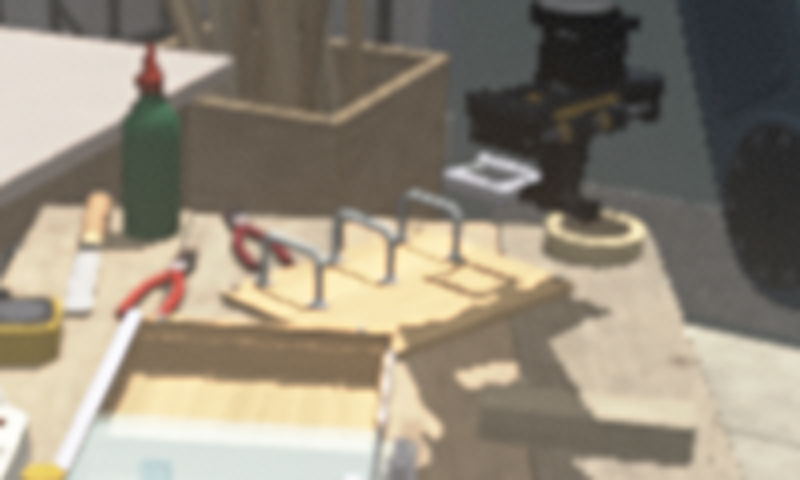

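```bash
python3 - <<'E'
from h import *
im=cv2.imread("pics/t4raw.png").astype(int)
a=np.radians(-15.6);Rm=np.array([[np.cos(a),-np.sin(a)],[np.sin(a),np.cos(a)]])
for px in(104,98,92,86):
    q=proj("top",[*(Rm@[px,27.5]+[456.5,-212.9]),110]);v=int(round(q[1]))
    print("pred u",q[0].round(1),"row",v,"sat(b-r):",(im[v,366:386,0]-im[v,366:386,2]).tolist())
# leg washer centroid: bluish-grey pixels near bases in first image
t0=cv2.imread("pics/t0raw.png").astype(int)
for c in((318,192),(350.5,201),(383,210.5)):
    u0,v0=int(c[0]),int(c[1]);w=t0[v0-5:v0+6,u0-5:u0+6];m=(w[...,2]-w[...,0])<25
    print((w[...,2]-w[...,0]).min(),m.astype(int).tolist())
E
```

```text
pred u 377.9 row 207 sat(b-r): [-69, -68, -69, -68, -68, -69, -69, -64, -24, 1, 2, 0, 2, -1, -12, -11, 0, -7, -24, -2]
pred u 377.3 row 209 sat(b-r): [-70, -69, -70, -69, -69, -70, -70, -33, -3, 3, -1, -2, -1, -4, -4, -3, -2, -4, 2, -3]
pred u 376.6 row 212 sat(b-r): [-33, -33, -33, -33, -53, -58, -46, -9, -2, 2, 1, 1, -9, -25, -12, -6, 1, 1, -6, -31]
pred u 376.0 row 214 sat(b-r): [-55, -53, -51, -39, -34, -33, -9, -3, 1, -2, 2, 0, -20, -37, -36, -33, -34, -49, -69, -71]
-2 [[0, 0, 0, 0, 0, 1, 1, 1, 1, 0, 0], [0, 0, 0, 0, 0, 1, 1, 1, 0, 0, 0], [0, 0, 1, 1, 1, 1, 1, 1, 0, 0, 0], [0, 0, 1, 1, 1, 1, 1, 1, 1, 0, 0], [0, 0, 1, 1, 1, 1, 1, 1, 1, 0, 0], [0, 0, 1, 1, 1, 1, 1, 1, 1, 0, 0], [0, 0, 1, 1, 1, 1, 1, 1, 1, 0, 0], [0, 0, 0, 1, 1, 1, 1, 1, 0, 0, 0], [0, 0, 0, 0, 0, 0, 0, 0, 0, 0, 0], [0, 0, 0, 0, 0, 0, 0, 0, 0, 0, 0], [0, 0, 0, 0, 0, 0, 0, 0, 0, 0, 0]]
-2 [[0, 0, 0, 0, 0, 0, 0, 1, 1, 1, 0], [0, 0, 0, 0, 0, 0, 1, 1, 1, 1, 0], [0, 0, 0, 1, 1, 1, 1, 1, 1, 0, 0], [0, 0, 1, 1, 1, 1, 1, 1, 1, 0, 0], [0, 0, 1, 1, 1, 1, 1, 1, 1, 0, 0], [0, 0, 1, 1, 1, 1, 1, 1, 1, 0, 0], [0, 0, 1, 1, 1, 1, 1, 1, 1, 0, 0], [0, 0, 0, 1, 1, 1, 1, 1, 0, 0, 0], [0, 0, 0, 0, 0, 0, 1, 0, 0, 0, 0], [0, 0, 0, 0, 0, 0, 0, 0, 0, 0, 0], [0, 0, 0, 0, 0, 0, 0, 0, 0, 0, 0]]
-2 [[0, 0, 0, 0, 0, 0, 0, 0, 1, 1, 1], [0, 0, 0, 0, 0, 0, 0, 1, 1, 1, 0], [0, 0, 1, 1, 1, 1, 1, 1, 1, 1, 0], [0, 1, 1, 1, 1, 1, 1, 1, 1, 0, 0], [0, 1, 1, 1, 1, 1, 1, 1, 1, 0, 0], [0, 1, 1, 1, 1, 1, 1, 1, 0, 0, 0], [0, 1, 1, 1, 1, 1, 1, 1, 0, 0, 0], [0, 0, 1, 1, 1, 1, 1, 1, 0, 0, 0], [0, 0, 0, 1, 1, 1, 0, 0, 0, 0, 0], [0, 0, 0, 0, 0, 0, 0, 0, 0, 0, 0], [0, 0, 0, 0, 0, 0, 0, 0, 0, 0, 0]]
```

```bash
python3 - <<'E'
from h import *
go(453.1,-207.7,200.5,164.4)
E
```

```text
t 10.57 at [ 456.5 -212.9  276.6] psi 164.1 w 15.6 -> norm shift [0.047 0.04  0.761] turn -0.002
```

```bash

python3 -m crank '1 .047 .04 0 0;1 .047 .04 .3 0;1 .047 .04 .6 0;1 .047 .04 .75 0;1 .047 .04 .75 0;1 .047 .04 .75 0'
python3 - <<'E'
from h import *
go(453.1,-207.7,200.5,164.2)
E
```

```text
t: 11.07
tool_pos: [452.5, -207.9, 201.3]
ee_rot: [179.9, -0.1, 164.1]
contact_force: [0.7, -0.5, -1.3]
grip_width: 15.7
grip_force: 30.0
t 11.07 at [ 452.5 -207.9  201.3] psi 164.1 w 15.7 -> norm shift [-0.005  0.004  0.008] turn -0.0
```

```bash

python3 -m crank '1 -.05 0 .005 0;1 -.1 0 .005 0;1 -.15 0 .005 0;1 -.2 0 .005 0;1 -.25 0 .005 0;1 -.3 0 .005 0'
python3 -m crank '1 -.05 0 0 0;1 -.1 0 0 0;1 -.15 0 0 0;1 -.2 0 0 0;1 -.2 0 0 0'
python3 -m crank '1 -.04 0 0 0;1 -.08 0 0 0;1 -.12 0 0 0;1 -.15 0 0 0;1 -.15 0 0 0'
```

```text
t: 11.57
tool_pos: [481.7, -216.5, 201.5]
ee_rot: [180.0, -0.1, 164.2]
contact_force: [-2.5, 0.8, -1.4]
grip_width: 15.7
grip_force: 30.0
t: 11.98
tool_pos: [502.1, -222.6, 201.3]
ee_rot: [-180.0, 0.1, 164.2]
contact_force: [-0.0, 1.4, -1.5]
grip_width: 15.5
grip_force: 30.0
t: 12.4
tool_pos: [516.4, -227.1, 201.6]
ee_rot: [-179.9, 0.2, 164.2]
contact_force: [1.2, 0.4, -0.9]
grip_width: 16.0
grip_force: 30.0
```

```bash

python3 -m crank '1 -.02 0 0 0;1 -.02 0 0 0;1 -.02 0 0 0'
python3 -m crank '1 -.02 0 0 0;1 -.02 0 0 0;1 -.02 0 0 0'
python3 - <<'E'
from h import *
a=snap("top");cv2.imwrite("pics/t5raw.png",a)
b=snap("side","s5.png",(270,170,350,230),9)
E
```

```text
t: 12.65
tool_pos: [517.2, -226.8, 201.3]
ee_rot: [-180.0, 0.0, 164.2]
contact_force: [0.1, -0.3, -0.8]
grip_width: 15.4
grip_force: 30.0
t: 12.9
tool_pos: [519.0, -227.2, 201.2]
ee_rot: [180.0, -0.0, 164.2]
contact_force: [-0.0, 0.9, -1.0]
grip_width: 15.7
grip_force: 30.0
```

View pics/s5.png

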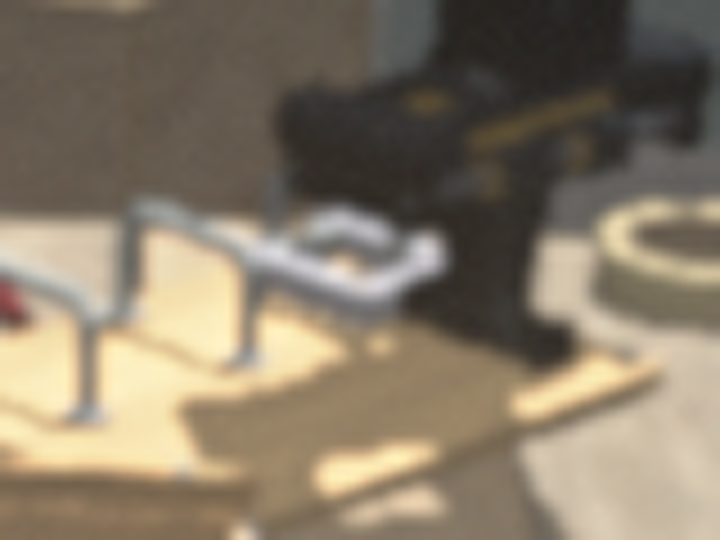

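The side view shows the hook low over the board around eye 3's front leg, with the loop between crop (265,250) and (440,250). The gripper hides the leg itself, so I'll push on gently until the bar touches the back of the loop.

```bash

python3 -m crank '1 -.02 0 0 0;1 -.02 0 0 0;1 -.02 0 0 0'
python3 -m crank '1 -.02 0 0 0;1 -.02 0 0 0;1 -.02 0 0 0'
python3 -m crank '1 -.02 0 0 0;1 -.02 0 0 0;1 -.02 0 0 0'
```

```text
t: 13.25
tool_pos: [519.9, -227.3, 200.9]
ee_rot: [179.9, -0.3, 164.2]
contact_force: [-4.5, 0.1, -0.4]
grip_width: 15.8
grip_force: 30.0
t: 13.5
tool_pos: [520.7, -227.3, 200.6]
ee_rot: [179.9, -0.5, 164.2]
contact_force: [-8.5, 1.1, 0.3]
grip_width: 15.6
grip_force: 30.0
t: 13.75
tool_pos: [521.5, -227.4, 200.3]
ee_rot: [179.8, -0.7, 164.2]
contact_force: [-10.5, 0.6, 2.7]
grip_width: 15.4
grip_force: 30.0
```

Contact came where expected, with the bar at the loop's inner back face. I'll pull back to test that the gate has shut behind it.

```bash

python3 -m crank '1 .08 0 0 0;1 .16 0 0 0;1 .24 0 0 0;1 .3 0 0 0;1 .36 0 0 0;1 .4 0 0 0;1 .4 0 0 0'
python3 -m crank '1 .04 0 0 0;1 .04 0 0 0;1 .06 0 0 0;1 .06 0 0 0'
```

```text
t: 14.33
tool_pos: [485.6, -217.7, 201.3]
ee_rot: [180.0, -0.1, 164.2]
contact_force: [-1.4, 0.3, -1.2]
grip_width: 15.6
grip_force: 30.0
t: 14.67
tool_pos: [480.5, -216.3, 201.2]
ee_rot: [180.0, -0.0, 164.2]
contact_force: [0.0, 0.4, -1.8]
grip_width: 16.0
grip_force: 30.0
```

```bash

python3 -m crank '1 .02 0 0 0;1 .02 0 0 0;1 .04 0 0 0;1 .04 0 0 0;1 .04 0 0 0'
python3 -m crank '1 .02 0 0 0;1 .02 0 0 0;1 .02 0 0 0'
```

```text
t: 15.08
tool_pos: [478.2, -216.0, 201.6]
ee_rot: [-179.9, 0.3, 164.2]
contact_force: [5.0, -1.2, -2.0]
grip_width: 15.6
grip_force: 30.0
t: 15.33
tool_pos: [477.2, -216.0, 201.9]
ee_rot: [-179.9, 0.5, 164.2]
contact_force: [7.1, -0.7, -3.8]
grip_width: 15.4
grip_force: 30.0
```

The hook resists the pull, so the gate is shut and the bar is captured. I'll set the hook down with the bar mid-loop.

```bash

python3 -m crank '1 -.06 0 0 0;1 -.12 0 0 0;1 -.18 0 0 0;1 -.24 0 0 0;1 -.26 0 .01 0;1 -.26 0 .02 0;1 -.26 0 .02 0'
python3 -m crank '.3 0 0 0 0;.3 0 0 0 0;.3 0 0 0 0;.3 0 0 0 0'
python3 -m crank '.2 0 0 -.2 0;.2 0 0 -.5 0;.2 0 0 -.8 0;.2 0 0 -.8 0'
python3 - <<'E'
from h import *
go(389,221.4,228,CY)
E
```

```text
t: 15.92
tool_pos: [499.6, -221.6, 198.9]
ee_rot: [180.0, -0.1, 164.2]
contact_force: [0.6, -0.1, -1.0]
grip_width: 15.6
grip_force: 30.0
t: 16.25
tool_pos: [499.8, -221.9, 199.4]
ee_rot: [-180.0, 0.0, 164.2]
contact_force: [1.0, -0.8, 0.4]
grip_width: 28.8
grip_force: 0.0
t: 16.58
tool_pos: [501.3, -222.8, 284.2]
ee_rot: [-179.8, 0.6, 164.2]
contact_force: [-0.2, -0.9, 1.0]
grip_width: 34.6
grip_force: 0.0
t 16.58 at [ 501.3 -222.8  284.2] psi 164.2 w 34.6 -> norm shift [2.296 3.969 0.526] turn 0.777
```

```bash

python3 -m crank '-1 .46 .79 0 0;-1 .46 .79 0 0;-1 .46 .79 0 0'
python3 -m crank '-1 .46 .79 0 0;-1 .46 .79 0 0;-1 .46 .79 0 0'
python3 -m crank '-1 .46 .79 0 0;-1 .46 .79 0 0;-1 .46 .79 0 0'
python3 -m crank '-1 .46 .79 0 0;-1 .46 .79 0 0;-1 .46 .79 0 0'
python3 -m crank '-1 .46 .79 0 -.223;-1 .46 .79 0 -.223;-1 .46 .79 0 -.223;-1 .46 .79 0 -.223;-1 .46 .79 0 -.223;-1 .46 .79 0 -.223;-1 .46 .79 0 -.223'
python3 - <<'E'
from h import *
a=snap("top");cv2.imwrite("pics/t6raw.png",a)
go(389,221.4,228,CY+180)
E
```

```text
t: 16.83
tool_pos: [473.6, -128.3, 278.8]
ee_rot: [179.8, -0.5, 164.3]
contact_force: [-0.8, 0.1, -0.1]
grip_width: 47.6
grip_force: 0.0
t: 17.08
tool_pos: [450.8, -40.1, 278.7]
ee_rot: [179.9, -0.5, 164.4]
contact_force: [-0.1, 0.5, 0.9]
grip_width: 66.9
grip_force: 0.0
t: 17.33
tool_pos: [428.7, 47.7, 278.9]
ee_rot: [180.0, -0.3, 164.4]
contact_force: [-0.3, -0.2, 0.3]
grip_width: 83.6
grip_force: 0.0
t: 17.58
tool_pos: [406.9, 135.8, 279.1]
ee_rot: [180.0, -0.2, 164.4]
contact_force: [-0.7, -0.1, -0.1]
grip_width: 86.6
grip_force: 0.0
t: 18.17
tool_pos: [386.9, 220.7, 279.1]
ee_rot: [-180.0, 0.0, -155.6]
contact_force: [-0.0, -0.6, -0.8]
grip_width: 86.9
grip_force: 0.0
t 18.22 at [386.8 220.6 279.1] psi -155.8 w 87.0 -> norm shift [-0.023 -0.001  0.511] turn -0.0
```

```bash

python3 -m crank '-1 -.02 0 .2 0;-1 -.02 0 .4 0;-1 -.02 0 .51 0;-1 -.02 0 .51 0'
python3 -m crank '.4 0 0 0 0;.4 0 0 0 0;.4 0 0 0 0;.4 0 0 0 0;.4 0 0 0 0;.4 0 0 0 0;.4 0 0 0 0;.4 0 0 0 0;.4 0 0 0 0;.4 0 0 0 0'
python3 -m crank '.4 0 0 0 0;.4 0 0 0 0'
```

```text
t: 18.55
tool_pos: [388.1, 221.1, 226.5]
ee_rot: [180.0, -0.2, -155.8]
contact_force: [1.1, -0.3, 0.1]
grip_width: 87.0
grip_force: 0.0
t: 19.38
tool_pos: [388.2, 221.7, 228.5]
ee_rot: [-180.0, 0.0, -155.7]
contact_force: [-0.2, -0.4, 3.3]
grip_width: 43.4
grip_force: 30.0
t: 19.55
tool_pos: [388.2, 221.7, 228.4]
ee_rot: [-180.0, 0.0, -155.7]
contact_force: [-0.2, -2.0, 4.4]
grip_width: 44.0
grip_force: 30.0
```

```bash

python3 -m crank '.4 0 -.25 0 0;.4 0 -.5 0 0;.4 0 -.75 0 0;.4 0 -.85 0 0;.4 0 -.85 0 0'
python3 -m crank '.4 0 -.25 0 0;.4 0 -.5 0 0;.4 0 -.75 0 0;.4 0 -.8 0 0;.4 0 -.8 0 0;.4 0 -.8 0 0'
python3 -m crank '.4 0 -.03 0 0;.4 0 -.03 0 0;.4 0 -.06 0 0;.4 0 -.06 0 0;.4 0 -.06 0 0'
```

```text
t: 19.97
tool_pos: [424.5, 142.7, 228.5]
ee_rot: [-179.9, 0.1, -155.8]
contact_force: [0.1, -0.8, 4.3]
grip_width: 43.8
grip_force: 30.0
t: 20.47
tool_pos: [457.0, 71.7, 228.5]
ee_rot: [-179.9, 0.2, -155.7]
contact_force: [3.6, 0.3, 1.6]
grip_width: 43.7
grip_force: 30.0
t: 20.88
tool_pos: [459.2, 66.9, 228.5]
ee_rot: [-179.9, 0.2, -155.7]
contact_force: [5.1, 2.5, 1.1]
grip_width: 43.5
grip_force: 30.0
```

```bash

python3 -m crank '.4 0 -.02 0 0;.4 0 -.02 0 0;.4 0 -.02 0 0'
python3 -m crank '.4 0 -.02 0 0;.4 0 -.02 0 0;.4 0 -.02 0 0'
```

```text
t: 21.13
tool_pos: [459.9, 65.3, 228.5]
ee_rot: [-180.0, 0.2, -155.7]
contact_force: [4.5, 3.6, 1.4]
grip_width: 43.8
grip_force: 30.0
t: 21.38
tool_pos: [460.1, 64.8, 228.4]
ee_rot: [179.9, 0.2, -155.7]
contact_force: [4.6, 13.2, 2.1]
grip_width: 43.5
grip_force: 30.0
```

```bash

python3 -m crank '-1 0 0 0 0;-1 0 0 0 0;-1 0 0 0 0;-1 0 0 -.3 0;-1 0 0 -.6 0;-1 0 0 -.6 0'
python3 - <<'E'
from h import *
print(case(-92,125));go(382,303,236,CY+180)
E
```

```text
t: 21.88
tool_pos: [460.5, 62.4, 291.3]
ee_rot: [-179.9, 0.2, -155.7]
contact_force: [0.1, 0.2, 0.1]
grip_width: 75.6
grip_force: 0.0
[381.71160372 305.56608859   0.        ]
t 21.88 at [460.5  62.4 291.3] psi -155.7 w 75.6 -> norm shift [-0.274  2.518  0.547] turn 0.0
```

```bash

python3 -m crank '-1 -.09 .84 0 0;-1 -.09 .84 0 0;-1 -.09 .84 0 0'
python3 -m crank '-1 -.09 .84 0 0;-1 -.09 .84 0 0;-1 -.09 .84 0 0'
python3 -m crank '-1 -.09 .84 0 0;-1 -.09 .84 0 0;-1 -.09 .84 0.3 0;-1 -.09 .84 0.55 0;-1 -.09 .84 0.55 0'
python3 -m crank '.4 0 0 0 0;.4 0 0 0 0;.4 0 0 0 0;.4 0 0 0 0;.4 0 0 0 0;.4 0 0 0 0;.4 0 0 0 0;.4 0 0 0 0;.4 0 0 0 0;.4 0 0 0 0'
```

```text
t: 22.13
tool_pos: [429.7, 146.5, 287.7]
ee_rot: [179.8, -0.3, -155.4]
contact_force: [-0.5, -0.1, -0.7]
grip_width: 85.8
grip_force: 0.0
t: 22.38
tool_pos: [404.0, 226.9, 287.6]
ee_rot: [179.9, -0.2, -155.3]
contact_force: [-0.2, -0.3, -0.2]
grip_width: 87.0
grip_force: 0.0
t: 22.8
tool_pos: [380.8, 303.6, 232.5]
ee_rot: [-180.0, -0.0, -155.5]
contact_force: [0.1, 0.7, -0.9]
grip_width: 87.1
grip_force: 0.0
t: 23.63
tool_pos: [381.0, 302.9, 233.2]
ee_rot: [-180.0, -0.0, -155.7]
contact_force: [-0.2, -2.3, -0.2]
grip_width: 43.4
grip_force: 30.0
```

```bash

python3 -m crank '.4 0 -.25 0 0;.4 0 -.5 0 0;.4 0 -.75 0 0;.4 0 -.85 0 0;.4 0 -.85 0 0'
python3 -m crank '.4 0 -.25 0 0;.4 0 -.5 0 0;.4 0 -.75 0 0;.4 0 -.83 0 0;.4 0 -.83 0 0'
python3 -m crank '-.6 0 0 0 0;-.6 0 0 0 0;-.6 0 0 0 0;-.6 0 0 -.3 0;-.6 0 0 -.8 0;-.6 0 0 -.8 0;-.6 0 0 -.8 0'
python3 - <<'E'
from h import *
a=snap("top");cv2.imwrite("pics/t7raw.png",a)
cv2.imwrite("pics/t7.png",cv2.resize(a[115:295,110:435],None,fx=2.46,fy=2.46,interpolation=cv2.INTER_CUBIC))
go(0,0,0,0)
E
```

```text
t: 24.05
tool_pos: [417.2, 224.3, 233.3]
ee_rot: [-180.0, 0.1, -155.8]
contact_force: [1.5, -0.4, -2.6]
grip_width: 43.9
grip_force: 30.0
t: 24.47
tool_pos: [451.5, 149.5, 233.3]
ee_rot: [-179.9, 0.1, -155.8]
contact_force: [3.7, 0.9, -3.4]
grip_width: 43.8
grip_force: 30.0
t: 25.05
tool_pos: [450.2, 150.9, 315.8]
ee_rot: [-179.9, 0.3, -155.6]
contact_force: [0.5, 0.4, 0.6]
grip_width: 69.3
grip_force: 0.0
t 25.1 at [449.6 150.7 314.3] psi -155.6 w 69.2 -> norm shift [4.725 0.486 3.132] turn -0.865
```

View pics/t7.png

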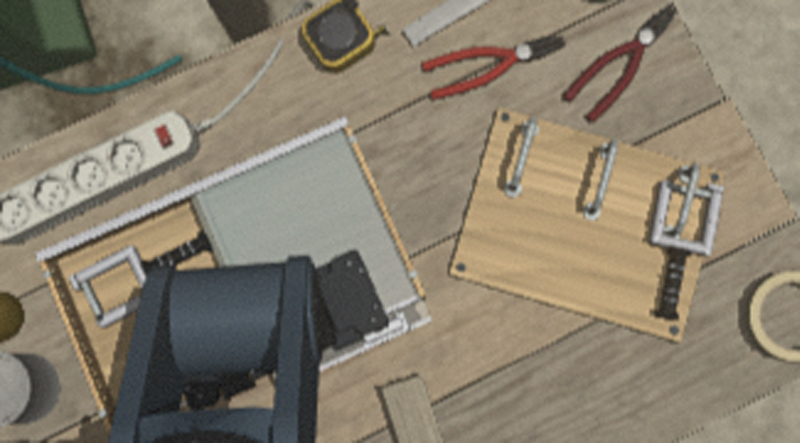

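The hook at eye 3 lies flat with the bar inside its loop and the gate shut. The left lid is open, and the left hook's loop is visible: lip (75,283), back corner (135,248), tail (205,243).

```bash
python3 - <<'E'
from h import *
f=lambda u,v:((u+.5)/2.46-.5+110,(v+.5)/2.46-.5+115)
im=cv2.imread("pics/t7raw.png");m=np.zeros(im.shape[:2],bool);m[207:224,168:197]=1
m&=(im.max(2)<75);v,u=np.nonzero(m);P=np.array([ray("top",q,22)[:2] for q in zip(u,v)]);c=P.mean(0)
e=np.linalg.svd(P-c)[2][0];print("mask",len(u),c.round(1),np.degrees(np.arctan2(*e[::-1])).round(1),u.min(),u.max(),v.min(),v.max())
x,y,a=fit(dict(tail=f(208,243),b2=f(133,248),lip=f(75,283),arm=f(100,325)),0)
go(x,y,315,a)
E
```

```text
mask 135 [543.6 289.7] -65.4 168 195 209 223
grip 537.5 292.3 yaw 117.6 res [0.9 4.7 3.3 2.3]
t 25.1 at [449.6 150.7 314.3] psi -155.6 w 69.2 -> norm shift [-1.385  0.928 -0.005] turn 0.482
```

```bash

python3 -m crank '-.2 -.7 .46 0 .39;-.2 -.7 .46 0 .39;-.2 -.7 .46 0 .39;-.2 -.7 .46 0 .39;-.2 -.7 .46 0 .39;-.2 -.7 .46 0 .39;-.2 -.7 .46 0 .39;-.2 -.7 .46 0 .39;-.2 -.7 .46 0 .39;-.2 -.7 .46 0 .39'
python3 - <<'E'
from h import *
go(540,293,255,117)
E
```

```text
t: 25.93
tool_pos: [493.9, 220.8, 310.9]
ee_rot: [-179.8, -0.2, 133.8]
contact_force: [0.8, -0.6, -1.1]
grip_width: 52.6
grip_force: 0.0
t 25.93 at [493.9 220.8 310.9] psi 133.8 w 52.6 -> norm shift [0.2   0.835 0.557] turn 0.093
```

```bash

python3 -m crank '-.2 .2 .83 0 .093;-.2 .2 .83 0 .093;-.2 .2 .83 0 .093;-.2 .2 .83 .55 .093;-.2 .2 .83 .55 .093;-.2 .2 .83 .55 .093'
python3 - <<'E'
from h import *
go(540,293,191.5,117)
b=snap("side","s8.png",(195,190,315,290),6)
E
```

```text
t: 26.43
tool_pos: [537.8, 292.6, 252.1]
ee_rot: [-179.3, -0.1, 117.4]
contact_force: [-0.8, -0.3, 0.1]
grip_width: 52.3
grip_force: 0.0
t 26.43 at [537.8 292.6 252.1] psi 117.4 w 52.3 -> norm shift [-0.008  0.029  0.606] turn 0.002
```

View pics/s8.png

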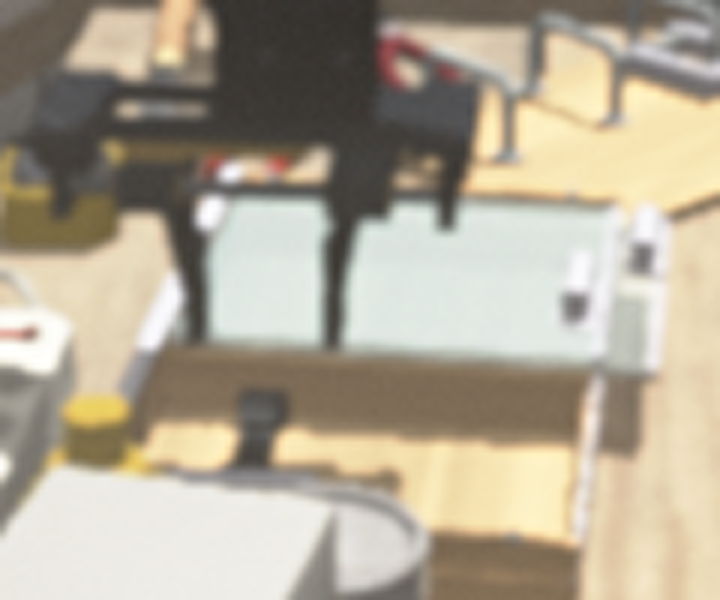

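The side view shows the fingertips at (195,340) and (335,345), centred above the handle at (260,430). I'll descend and grip.

```bash

python3 -m crank '-.2 0 .02 .3 0;-.2 0 .02 .5 0;-.2 0 .02 .64 0;-.2 0 .02 .64 0;-.2 0 .02 .64 0'
python3 -m crank '1 0 0 0 0;1 0 0 0 0;1 0 0 0 0;1 0 0 0 0;1 0 0 0 0;1 0 0 0 0;1 0 0 0 0;1 0 0 0 0'
```

```text
t: 26.9
tool_pos: [542.4, 293.7, 194.2]
ee_rot: [-179.9, -0.0, 117.4]
contact_force: [-0.3, 0.0, 0.1]
grip_width: 52.5
grip_force: 0.0
t: 27.57
tool_pos: [542.4, 293.7, 194.6]
ee_rot: [-180.0, -0.0, 117.4]
contact_force: [-0.8, -0.3, 3.8]
grip_width: 15.8
grip_force: 29.8
```

```bash

python3 -m crank '.4 0 0 0 0;.4 0 0 0 0;.4 0 0 .028 0;.4 0 0 .028 0;1 0 0 .028 0;1 0 0 .028 0;1 0 0 .028 0;1 0 0 .028 0;1 0 0 .028 0;1 0 0 .028 0'
python3 -m crank '1 0 0 -.2 0;1 0 0 -.5 0;1 0 0 -.85 0;1 0 0 -.85 0;1 0 0 -.85 0'
python3 - <<'E'
from h import *
go(502.5,-32.9,276,-15.8)
E
```

```text
t: 28.4
tool_pos: [542.5, 293.7, 191.4]
ee_rot: [-180.0, -0.0, 117.4]
contact_force: [-0.1, -0.1, -1.2]
grip_width: 16.0
grip_force: 30.0
t: 28.82
tool_pos: [543.2, 294.0, 278.7]
ee_rot: [179.7, 0.1, 117.4]
contact_force: [-0.7, -0.4, -2.8]
grip_width: 15.7
grip_force: 30.0
t 28.82 at [543.2 294.  278.7] psi 117.4 w 15.7 -> norm shift [-2.716 -1.865  0.02 ] turn 0.74
```

```bash

python3 -m crank '1 -.3 -.2 0 0;1 -.6 -.4 0 0;1 -.9 -.62 0 0;1 -.9 -.62 0 0'
python3 -m crank '1 -.3 -.2 0 0;1 -.6 -.4 0 0;1 -.9 -.62 0 0;1 -.9 -.62 0 0'
python3 -m crank '1 -.2 -.1 0 .04;1 -.4 -.2 0 .08;1 -.6 -.4 0 .12;1 -.8 -.5 0 .16;1 -.9 -.62 0 .2;1 -.9 -.62 0 .24;1 -.9 -.62 0 .28;1 -.9 -.62 0 .32;1 -.9 -.62 0 .36;1 -.9 -.62 0 .37'
python3 -m crank '1 0 0 0 .04;1 0 0 0 .08;1 0 0 0 .12;1 0 0 0 .16;1 0 0 0 .2;1 0 0 0 .24;1 0 0 0 .28;1 0 0 0 .32;1 0 0 0 .36;1 0 0 0 .37'
python3 - <<'E'
from h import *
go(502.5,-32.9,200.8,-15.8)
a=snap("top");cv2.imwrite("pics/t9raw.png",a)
E
```

```text
t: 29.15
tool_pos: [526.8, 180.3, 274.4]
ee_rot: [-179.5, -0.0, 117.2]
contact_force: [-0.8, 0.4, -1.4]
grip_width: 15.7
grip_force: 30.0
t: 29.48
tool_pos: [514.0, 72.2, 274.9]
ee_rot: [-179.7, -0.0, 117.1]
contact_force: [-0.4, 1.2, -2.3]
grip_width: 15.6
grip_force: 30.0
t: 30.32
tool_pos: [501.1, -31.1, 275.3]
ee_rot: [-179.8, 0.1, 50.5]
contact_force: [0.6, -0.4, -0.9]
grip_width: 15.7
grip_force: 30.0
t: 31.15
tool_pos: [501.1, -30.9, 275.2]
ee_rot: [-180.0, 0.2, -16.1]
contact_force: [-0.2, 0.8, -1.3]
grip_width: 15.8
grip_force: 30.0
t 31.15 at [501.1 -30.9 275.2] psi -16.1 w 15.8 -> norm shift [0.022 0.015 0.744] turn -0.002
```

```bash

python3 -m crank '1 .02 .015 0 0;1 .02 .015 .3 0;1 .02 .015 .6 0;1 .02 .015 .74 0;1 .02 .015 .74 0;1 .02 .015 .74 0'
python3 - <<'E'
from h import *
go(502.5,-32.9,200.8,-15.8)
E
python3 -m crank '1 .05 0 0 0;1 .1 0 0 0;1 .15 0 0 0;1 .2 0 0 0;1 .25 0 0 0;1 .3 0 0 0'
python3 -m crank '1 .05 0 0 0;1 .1 0 0 0;1 .15 0 0 0;1 .2 0 0 0;1 .2 0 0 0'
python3 -m crank '1 .04 0 0 0;1 .08 0 0 0;1 .12 0 0 0;1 .15 0 0 0;1 .15 0 0 0'
```

```text
t: 31.7
tool_pos: [502.8, -33.4, 201.5]
ee_rot: [-180.0, 0.2, -15.8]
contact_force: [0.4, -0.5, -0.5]
grip_width: 15.7
grip_force: 30.0
t 31.7 at [502.8 -33.4 201.5] psi -15.8 w 15.7 -> norm shift [-0.005 -0.004  0.007] turn 0.0
t: 32.2
tool_pos: [532.1, -41.8, 202.8]
ee_rot: [-180.0, 0.0, -15.8]
contact_force: [-1.7, 1.7, -2.3]
grip_width: 16.1
grip_force: 30.0
t: 32.62
tool_pos: [552.9, -47.7, 202.7]
ee_rot: [-180.0, -0.3, -15.8]
contact_force: [2.1, 1.2, -1.0]
grip_width: 16.1
grip_force: 30.0
t: 33.03
tool_pos: [566.0, -51.6, 202.4]
ee_rot: [180.0, -0.0, -15.8]
contact_force: [0.4, -0.3, -0.8]
grip_width: 15.6
grip_force: 30.0
```

```bash

python3 -m crank '1 .02 0 0 0;1 .04 0 0 0;1 .05 0 0 0;1 .05 0 0 0'
python3 -m crank '1 -.08 0 0 0;1 -.16 0 0 0;1 -.24 0 0 0;1 -.3 0 0 0;1 -.36 0 0 0;1 -.4 0 0 0;1 -.4 0 0 0'
python3 -m crank '1 -.04 0 0 0;1 -.04 0 0 0;1 -.06 0 0 0;1 -.06 0 0 0'
```

```text
t: 33.37
tool_pos: [567.8, -51.9, 201.8]
ee_rot: [180.0, 0.5, -15.8]
contact_force: [-6.5, 1.4, 1.5]
grip_width: 15.8
grip_force: 30.0
t: 33.95
tool_pos: [530.8, -41.4, 202.5]
ee_rot: [-180.0, 0.1, -15.8]
contact_force: [-0.4, 0.2, -1.1]
grip_width: 15.7
grip_force: 30.0
t: 34.28
tool_pos: [526.4, -40.2, 202.6]
ee_rot: [180.0, -0.1, -15.8]
contact_force: [0.8, 0.3, -0.8]
grip_width: 15.6
grip_force: 30.0
```

```bash

python3 -m crank '1 -.02 0 0 0;1 -.02 0 0 0;1 -.04 0 0 0;1 -.04 0 0 0;1 -.04 0 0 0'
python3 -m crank '1 -.02 0 0 0;1 -.02 0 0 0;1 -.02 0 0 0'
```

```text
t: 34.7
tool_pos: [524.7, -39.9, 203.0]
ee_rot: [180.0, -0.5, -15.8]
contact_force: [6.6, -1.1, -4.1]
grip_width: 15.3
grip_force: 30.0
t: 34.95
tool_pos: [523.8, -39.7, 203.3]
ee_rot: [180.0, -0.7, -15.8]
contact_force: [8.7, -2.7, -3.3]
grip_width: 15.4
grip_force: 30.0
```

The gate is shut here too. I'll set the hook down and then shut the left lid.

```bash

python3 -m crank '1 .06 0 0 0;1 .12 0 0 0;1 .18 0 0 0;1 .24 0 0 0;1 .26 0 .015 0;1 .26 0 .033 0;1 .26 0 .033 0;1 .26 0 .033 0'
python3 -m crank '.3 0 0 0 0;.3 0 0 0 0;.3 0 0 0 0;.3 0 0 0 0'
python3 -m crank '.2 0 0 -.2 0;.2 0 0 -.5 0;.2 0 0 -.9 0;.2 0 0 -.9 0'
python3 - <<'E'
from h import *
go(451.5,149.5,233.3,CY)
E
```

```text
t: 35.62
tool_pos: [544.8, -45.4, 198.8]
ee_rot: [-180.0, 0.1, -15.8]
contact_force: [0.4, 0.0, -1.4]
grip_width: 15.3
grip_force: 30.0
t: 35.95
tool_pos: [545.3, -45.6, 199.4]
ee_rot: [180.0, -0.0, -15.8]
contact_force: [0.1, 0.0, 0.2]
grip_width: 28.6
grip_force: 0.0
t: 36.28
tool_pos: [547.5, -46.0, 295.3]
ee_rot: [180.0, -0.7, -15.8]
contact_force: [0.2, -0.4, 0.3]
grip_width: 34.1
grip_force: 0.0
t 36.28 at [547.5 -46.  295.3] psi -15.8 w 34.1 -> norm shift [-1.464 -1.62   0.601] turn -0.223
```

```bash

python3 -m crank '-1 -.73 -.81 0 0;-1 -.73 -.81 0 0;-1 -.73 -.81 0 0;-1 -.73 -.81 0 0'
python3 -m crank '-1 -.73 -.81 0 -.223;-1 -.73 -.81 0 -.223;-1 -.73 -.81 0 -.223;-1 -.73 -.81 0 -.223;-1 -.73 -.81 0 -.223;-1 -.73 -.81 0 -.223;-1 -.73 -.81 0 -.223'
python3 - <<'E'
from h import *
go(451.5,149.5,235,CY)
a=snap("top");cv2.imwrite("pics/t10raw.png",a)
E
```

```text
t: 36.62
tool_pos: [493.3, 55.9, 288.9]
ee_rot: [-180.0, 0.3, -15.6]
contact_force: [-0.4, 0.0, 0.3]
grip_width: 53.6
grip_force: 0.0
t: 37.2
tool_pos: [449.3, 150.2, 289.2]
ee_rot: [180.0, -0.0, 24.4]
contact_force: [-0.6, -0.0, -0.4]
grip_width: 86.4
grip_force: 0.0
t 37.2 at [449.3 150.2 289.2] psi 24.4 w 86.4 -> norm shift [0.017 0.015 0.542] turn 0.001
```

```bash

python3 -m crank '-1 .017 .015 .2 0;-1 .017 .015 .4 0;-1 .017 .015 .53 0;-1 .017 .015 .53 0'
python3 -m crank '.4 0 0 0 0;.4 0 0 0 0;.4 0 0 0 0;.4 0 0 0 0;.4 0 0 0 0;.4 0 0 0 0;.4 0 0 0 0;.4 0 0 0 0;.4 0 0 0 0;.4 0 0 0 0'
python3 -m crank '.4 0 -.25 0 0;.4 0 -.5 0 0;.4 0 -.75 0 0;.4 0 -.85 0 0;.4 0 -.85 0 0'
python3 -m crank '.4 0 -.25 0 0;.4 0 -.5 0 0;.4 0 -.75 0 0;.4 0 -.8 0 0;.4 0 -.8 0 0;.4 0 -.8 0 0'
python3 -m crank '.4 0 -.02 0 0;.4 0 -.02 0 0;.4 0 -.04 0 0;.4 0 -.04 0 0;.4 0 -.04 0 0'
```

```text
t: 37.58
tool_pos: [450.8, 148.9, 234.1]
ee_rot: [-179.9, 0.2, 24.2]
contact_force: [-0.0, -0.5, -0.7]
grip_width: 86.8
grip_force: 0.0
t: 38.42
tool_pos: [451.3, 149.5, 236.4]
ee_rot: [180.0, -0.0, 24.3]
contact_force: [-0.4, -0.3, 3.1]
grip_width: 43.5
grip_force: 30.0
t: 38.83
tool_pos: [415.0, 228.3, 236.4]
ee_rot: [-180.0, 0.0, 24.4]
contact_force: [-2.2, 0.6, 6.7]
grip_width: 43.8
grip_force: 30.0
t: 39.33
tool_pos: [382.5, 299.4, 236.3]
ee_rot: [-180.0, 0.2, 24.3]
contact_force: [-2.9, 0.4, 7.3]
grip_width: 43.8
grip_force: 30.0
t: 39.75
tool_pos: [381.3, 302.3, 236.4]
ee_rot: [180.0, 0.2, 24.3]
contact_force: [-2.8, -0.2, 7.3]
grip_width: 43.3
grip_force: 30.0
```

```bash

python3 -m crank '.4 0 -.02 0 0;.4 0 -.02 0 0;.4 0 -.02 0 0'
python3 -m crank '.4 0 -.02 0 0;.4 0 -.02 0 0;.4 0 -.02 0 0'
python3 -m crank '.4 0 -.02 0 0;.4 0 -.02 0 0;.4 0 -.02 0 0'
```

```text
t: 40.0
tool_pos: [380.5, 304.0, 236.3]
ee_rot: [180.0, 0.2, 24.3]
contact_force: [-2.1, -2.0, 7.2]
grip_width: 43.9
grip_force: 30.0
t: 40.25
tool_pos: [380.4, 304.6, 236.3]
ee_rot: [179.8, 0.2, 24.3]
contact_force: [-0.3, -10.8, 8.4]
grip_width: 43.5
grip_force: 30.0
t: 40.5
tool_pos: [380.2, 305.2, 236.2]
ee_rot: [179.7, 0.3, 24.5]
contact_force: [3.5, -17.9, 7.6]
grip_width: 43.7
grip_force: 30.0
```

```bash

python3 -m crank '-1 0 0 0 0;-1 0 0 0 0;-1 0 0 0 0;-1 0 0 -.4 0;-1 0 0 -.8 0;-1 0 0 -1 0;-1 0 0 -1 0'
python3 -m crank '-1 0 -.4 0 0;-1 0 -.8 0 0;-1 0 -1 0 0;-1 0 -1 0 0'
python3 -m crank '-1 -.3 -.4 0 0;-1 -.3 -.8 0 0;-1 -.3 -1 0 0;-1 -.3 -1 0 0;-1 -.3 -1 0 0'
python3 - <<'E'
from h import *
a=snap("top");cv2.imwrite("pics/t11raw.png",a)
cv2.imwrite("pics/t11.png",cv2.resize(a[110:300,110:440],None,fx=2.4,fy=2.4,interpolation=cv2.INTER_CUBIC))
E
```

```text
t: 41.08
tool_pos: [381.0, 309.7, 340.0]
ee_rot: [-180.0, -0.6, 24.3]
contact_force: [0.3, 1.1, -0.3]
grip_width: 81.9
grip_force: 0.0
t: 41.42
tool_pos: [336.6, 402.8, 335.4]
ee_rot: [-179.9, -0.0, 24.5]
contact_force: [-0.8, -0.1, -0.5]
grip_width: 86.9
grip_force: 0.0
t: 41.83
tool_pos: [269.1, 479.1, 335.2]
ee_rot: [179.9, 0.1, 24.5]
contact_force: [0.2, 0.1, -0.1]
grip_width: 87.1
grip_force: 0.0
```

View pics/t11.png

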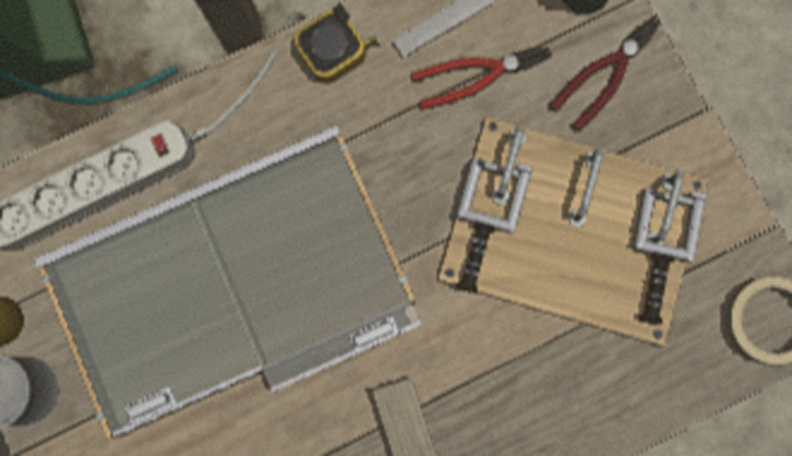

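Both hooks are clipped flat at eyes 1 and 3 with gates shut, both lids look shut, and the bystanders are where they were. I'll check the lid pulls numerically before handing in.

```bash
python3 - <<'E'
from h import *
f=lambda u,v,z:ray("top",((u+.5)/2.4-.5+110,(v+.5)/2.4-.5+110),z)[:2]
r,l=f(377,331,61.5),f(150,402,69.5);print(r,l,"dist",np.linalg.norm(r-l),"expected",np.hypot(29,250))
c,s=np.cos(np.radians(CY)),np.sin(np.radians(CY))
for p in(r,l):
    d=p-O;print("case xy",c*d[0]+s*d[1],-s*d[0]+c*d[1])
E
```

```text
[463.46377027  61.70899989] [386.1439495  300.14771028] dist 250.6618704426861 expected 251.67637950352037
case xy -117.84150098397615 -130.89434005052098
case xy -90.190086012158 118.23769832247163
```

```bash
python3 -c "
from bench import arm
print(arm.sign_off())"
```

```text
the job is handed in; nothing more can be done
None
```

I found two hooks in the case. Both are clipped flat on the board, at eyes 1 and 3, with the bars inside and the gates shut; both lids are pushed fully shut, the bystanders are untouched, and I handed the job in at about 42 s.

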